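Fetch the cheese brick from the sliding-door counter case and weigh it

TASK

A customer wants the brick-shaped cheese weighed. Slide the case door that stands in front of it all the way across past the other door, take the brick out through the sloping opening without shifting the round cheese, and carry it to the scale; set it down gently, lying flat on its underside in the middle of the steel pan, and let go. Leave the jar beside the case alone.

Things in the scene. Friction and masses are not known exactly. Their poses are not given: they have to be found in the camera images.
- case: Fixed glass and white-metal display case, 310 mm deep (its x), 520 wide (y), 198 high. Origin: centre of its underside; x points away from the robot, y left, z up. Floor inside 40 mm above the table. A thin divider at y = 0, 100 mm high, from x = +20 to the robot-side wall, parts a left (+y) and a right (-y) bay; brick and round cheese stand one in each, swapped at random
- sill (a point): Middle of the top edge of the case's low wall on the side away from the robot (case x = +155, y = 0, z = 60 mm). From here a flat face slopes up, towards the robot, at 35 degrees above level, 240 mm long. Two bypass sliding doors, glass in aluminium frames, each 260 mm wide, lie side by side in this face and run along the case's y
- roof_edge (a point): Middle of the slope's top edge (case x = -42, y = 0, z = 198 mm). From here a level glass roof runs to the upright robot-side wall, over the cheeses; a header bar lies 21 mm deep under the slope's last 12 mm. With a door open, a gripper reaches in under it about square to the slope: fingers pointing down and back towards the robot, about 35 degrees from vertical
- left_door (a joint): Travel (m) of the left (+y) door, in the upper track: 0 shut, 0.21 fully open; grows as it slides towards the case's -y, over the right door. Stays where it is left; about 1.5 N moves it. Opening it bares the left bay, y = +40 to +250 mm. Starts up to 0.03 open
- right_door (a joint): The same for the right (-y) door, in the lower track: grows as it slides towards the case's +y, under the left door; opening it bares the right bay, y = -40 to -250 mm
- left_door_pull (a point): Middle of the free edge of the left door's pull: an upright dark steel fin, 10 mm thick (along the case's y), 70 mm long up the slope, standing square to the slope, its free edge 34 mm out from it, nothing beside it. 20 mm from the door's outer edge, at case y = +230 mm when shut; moves with the door
- right_door_pull (a point): The same for the right door's pull, at case y = -230 mm when shut; its free edge too is 34 mm out from the slope
- brick: White brick of firm cheese, 110 mm long (its x), 50 wide (its y), 55 high, about 0.35 kg. Origin: centre of its underside. In a bay, about 135 mm left or right of the case's middle and 60 mm nearer the robot than its origin, its x within 0.1 rad of the case's x. Grip across the 50 mm, up to 30 mm to the +x side of its middle; draw it out towards +x before raising it, past the header
- wheel: Round white cheese, diameter 84 mm, 55 mm high, standing in the other bay; not to be moved. Origin: centre of its underside
- scale: Bench scale, fixed, to the left of the case: square steel pan 200 by 200 mm, top 60 mm above the table; the low display sticks out 37 mm past the pan on its +x side. Origin: centre of its pan on the table; z up
- pan (a point): Centre of the scale pan's top surface
- jar: Amber jar, diameter 72 mm, 90 mm high, loose, on the table to the right of the case; leave alone. Origin: centre of its underside

How it is judged:
On the way, in this order (a step that is already met when the one before it is completed fails the run):
1. the door in front of the brick has been slid open (at least 180 of its 210 mm) with the brick still in its place (distance of brick from where it was at the start of the episode below 0.02 m and ((y of brick in the frame of case above 0 m and value of joint left_door above 0.18 m) or (y of brick in the frame of case below 0 m and value of joint right_door above 0.18 m))), for 0.2 s.
2. the brick, held in the gripper, is over the scale pan (within 100 mm of its centre) (contact force between the fingers and brick above 1 N and horizontal distance between brick and pan below 0.1 m), for 0.1 s.
At the end, for the whole second after the job is handed in: The brick rests still and released on the scale pan, flat on its underside (within 0.08 rad), its centre within 40 mm of the pan's centre (horizontal distance between brick and pan below 0.04 m and z of brick in the frame of pan between -0.004 and 0.006 m and angle between brick's own z axis and vertical below 0.08 rad and linear speed of brick below 0.02 m/s); the robot touches nothing.
It fails at once if the round cheese shifted by more than 25 mm (distance of wheel from where it was at the start of the episode above 0.025 m).
It fails at once if the jar shifted by more than 25 mm (distance of jar from where it was at the start of the episode above 0.025 m).
It fails at once if the brick was dropped (from about 20 mm or more) or slammed onto the scale: faster than 0.6 m/s within 30 mm above the pan (horizontal distance between brick and pan below 0.14 m and z of brick in the frame of pan below 0.03 m and linear speed of brick above 0.6 m/s).
It also fails if it takes over 58 s, if anything falls off the work surface, if the arm or the gripper's body presses on something with over 40 N, if the wrist force passes 120 N, or if a joint passes its speed limit or range.

ROBOT

A 7-joint arm with a two-finger parallel gripper is mounted at the origin on the work surface. World frame = base frame: x ahead of the robot, y to its left, z up, the work surface at z = 0. Lengths are in m, angles in rad, forces in N, time in s.
With the tool pointing down it reaches from about 0.425 to 0.975 m from the base axis. Payload 16.7 kg.
Tool frame: the origin (TCP) lies on the centre line of the jaws, within the pads' length; the fingertips stand 8 mm ahead of it and the grasp point (between the pads) lies 11 mm behind it; x points along the fingers, y is the direction in which the jaws open and shut, and the axes are right-handed (so a half turn about x gives the same grasp; the last joint's range is limited). The gripper opens to 85 mm and grips with 20 to 120 N. Pads are 22 mm wide; open, the fingers measure 114 mm over their backs; the gripper's body (76 mm by 85 mm) begins 54 mm behind the grasp point. The pads swing forward as they close: fully open they stand 13 mm farther back than shut.
Start: joints at [-1.444, 0.426, 0.074, 1.606, -0.034, 1.111, -0.067], TCP at [0.184, 0.649, 0.239] pointing down, gripper open.
Joint ranges: [-2.85, 2.85], [-0.5, 2.14], [-1.23, 1.37], [0.21, 2.46], [-1.02, 4.16], [0.16, 2.05], [-2.73, 2.73]. Speed limits (rad/s): [1.89, 1.89, 2.39, 2.39, 3.01, 3.01, 3.01].

INTERFACE

Orientations are given as [roll, pitch, yaw] about the fixed x, y, z axes, in that order (R = Rz(yaw) Ry(pitch) Rx(roll)).
In Python, from rig import * gives the robot as it stands.
- The arm moves only by the tool drive_tool, never from a script. Its argument "moves" is a list of rows, each a list of 2 entries, a list of its own where there are three numbers: the shift along the tool's x, y, z in mm, then the turn about the tool's x in rad. In form: [[[x, y, z], spin], ...]. A call has 1 to 8 rows; each row shifts and turns the commanded pose from where the row before left it, along the tool's axes as they then stand; what a row does not reach is not made up. A row lasts 1/10 s, in which the tool goes at most 50 mm and 8.59 degrees, less where a joint would pass 70% of its speed; a pose out of reach is approached as far as the arm can. A call with a gripper value outside its range is refused whole. "claw" is the opening, from 0 (shut) to 1 (fully open), set as the call begins (left out, the last holds). The fingers move at their own pace and stop on an object; "grip_force" is the grip in N (left out, the last holds). Time passes only in rows, so rows that do not move let the fingers close. It gives the time, the measured TCP pose, the force and the opening at its end, in the units of the state.
- get_state(): the state, without advancing time (a new reading comes with each control period).
- read_camera(name): name is "scene" or "top" or "wrist"; returns the picture (420x560x3 uint8, red, green, blue); there is no depth.
- camera_model(name): a dict with "fovy" (degrees; the focal length in pixels is half the picture's height over the tangent of half this angle, whatever the lens; pixels are square), "cx", "cy" (the principal point, pixels), "R" (3x3) and "t" (3): a world point X has camera coordinates R X + t. Camera axes: x right, y down, z forward; pixel columns grow to the right and rows downward; lengths in m; the calibration is good to about 2 mm. A picture is of the moment at which its call begins: read the wrist's pose just before it. camera_model takes no time and is no camera call; for the wrist camera it gives the pose at the moment of the call.
- close_job(): hands the job in, once; it reports no verdict.
The state is a dict: "t": time; "joints": joint angles; "joint_velocities": joint speeds; "joint_torque": joint torques, N m; "ee_pos": TCP position; "eef_rot": TCP orientation; "ft_force": force on the tool from outside, world axes, zero at the start; "moment": the same for the moment, N m; "width": opening from 0.0 (shut) to 1.0 (fully open).
Only numpy, scipy, OpenCV 4.12 (cv2) and the standard library are available. Lean on these libraries where they do the work, as an engineer would, in place of code of your own. Each camera call takes 0.05 s, during which the arm holds its last target. There are 200 camera calls.

## Working session

There is one attempt and no reset: what is moved stays moved. The work goes in short steps, Python scripts to look and compute and a tool call to move; the robot and the scene stay as the last step left them, time stands still between calls to the robot, and variables do not carry over. Pictures are saved under pics/ and viewed, about 8 in all and at most 12, crops included, and the job is handed in when it is done.

Besides the shell and the picture viewer there is one more tool, called after "Request:" as a command line: name --argument value ..., lists and objects as JSON in quotes. drive_tool: Moves the arm, as the interface text tells. Its arguments: {"type":"object","properties":{"moves":{"type":"array","items":{"type":"array"}},"claw":{"type":"number"},"grip_force":{"type":"number"}},"required":["moves"]}

```bash
ls; mkdir -p pics; python3 - <<'E'
from rig import *
import cv2,numpy as np
s=get_state();print({k:np.round(v,3) for k,v in s.items()})
for n in ["scene","top"]:
    im=read_camera(n);cv2.imwrite(f"pics/{n}0.png",im[:,:,::-1]);m=camera_model(n)
    print(n,m["fovy"],m["cx"],m["cy"],np.round(m["R"],3).tolist(),np.round(m["t"],3), "pos",np.round(-np.array(m["R"]).T@m["t"],3),[k for k in m])
E
```

```text
pics
{'t': np.float64(0.0), 'joints': array([-1.444,  0.427,  0.074,  1.607, -0.034,  1.111, -0.067]), 'joint_velocities': array([-0.001, -0.   ,  0.001, -0.001, -0.001,  0.   ,  0.   ]), 'joint_torque': array([-0.0000e+00, -9.4986e+01,  3.7600e+00, -4.6351e+01,  1.9000e-02,
        1.1000e-02, -0.0000e+00]), 'ee_pos': array([0.184, 0.649, 0.239]), 'eef_rot': array([-1.49 ,  1.569, -1.767]), 'ft_force': array([ 0.024, -0.09 ,  0.25 ]), 'moment': array([0.024, 0.007, 0.001]), 'width': np.float64(1.001)}
scene 54.58636648527531 282.24425394852017 207.12169596430414 [[-0.814, 0.58, -0.012], [0.451, 0.619, -0.643], [-0.365, -0.529, -0.766]] [ 0.517 -0.152  1.348] pos [0.982 0.507 0.942] ['fovy', 'cx', 'cy', 'R', 't']
top 54.75979295866274 281.6460565963322 208.41394024426054 [[-0.019, -1.0, -0.005], [-0.988, 0.02, -0.151], [0.151, 0.002, -0.988]] [0.009 0.617 1.091] pos [ 0.445 -0.006  1.171] ['fovy', 'cx', 'cy', 'R', 't']
```

View pics/top0.png

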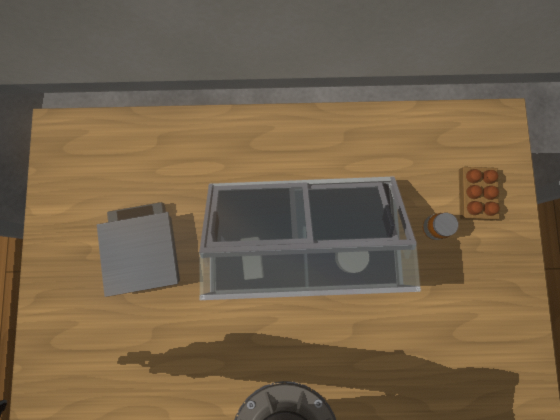

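View pics/scene0.png

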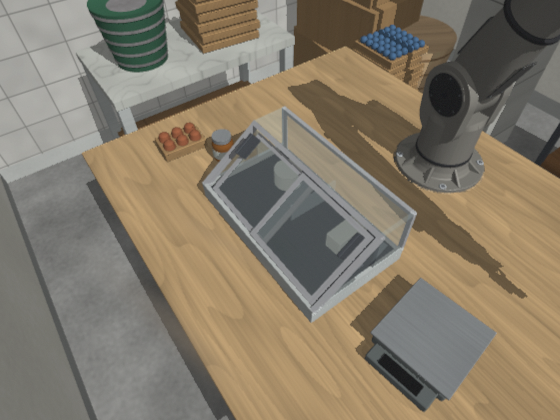

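```bash
python3 - <<'E'
import cv2
a=cv2.imread("pics/top0.png")[170:305,190:430]
cv2.imwrite("pics/top0c.png",cv2.resize(a,None,fx=3.33,fy=3.33,interpolation=cv2.INTER_CUBIC))
a=cv2.imread("pics/scene0.png")[100:400,190:510]
cv2.imwrite("pics/scene0c.png",cv2.resize(a,None,fx=2,fy=2,interpolation=cv2.INTER_CUBIC))
E
```

```text
(no output)
```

View pics/top0c.png

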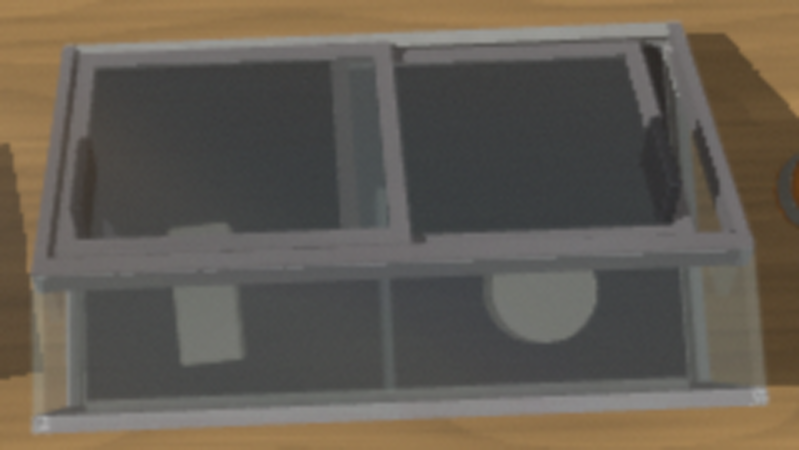

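View pics/scene0c.png

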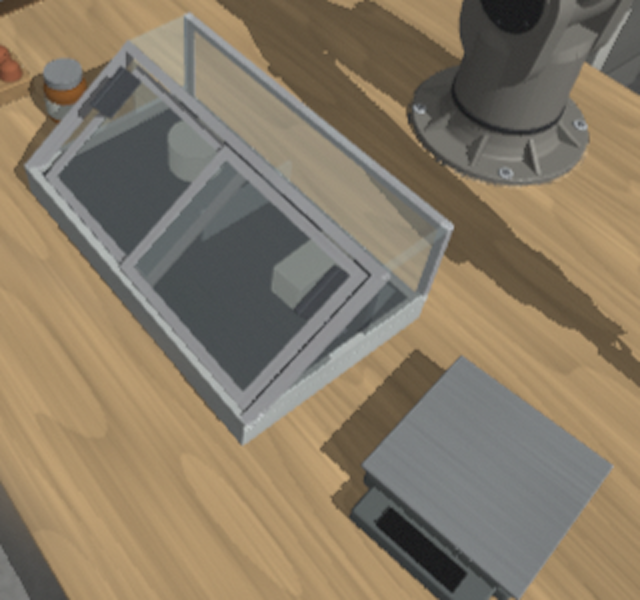

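```bash
cat > h.py <<'E'
import numpy as np,cv2
from rig import *
def ray(n,uv,m=None):
    m=m or camera_model(n);R=np.array(m["R"]);t=np.array(m["t"]).ravel();f=210/np.tan(np.radians(m["fovy"]/2))
    d=R.T@np.array([(uv[0]-m["cx"])/f,(uv[1]-m["cy"])/f,1]);return -R.T@t,d
def onz(n,uv,z,m=None):
    c,d=ray(n,uv,m);return c+d*(z-c[2])/d[2]
def proj(n,X,m=None):
    m=m or camera_model(n);f=210/np.tan(np.radians(m["fovy"]/2));p=np.array(m["R"])@X+np.array(m["t"]).ravel()
    return np.array([m["cx"]+f*p[0]/p[2],m["cy"]+f*p[1]/p[2]])
T=lambda u,v:(190+u/3.33,170+v/3.33)
S=lambda u,v:(190+u/2,100+v/2)
E
python3 - <<'E'
from h import *
L=[("top",T(70,46),155,260,60),("top",T(680,25),155,-260,60),("top",T(36,430),-155,260,198),("top",T(766,402),-155,-260,198),
("scene",S(243,408),155,260,60),("scene",S(452,227),-155,260,198),("scene",S(188,15),-155,-260,198),("scene",S(30,168),155,-260,60)]
P=np.array([onz(n,uv,z/1e3)[:2] for n,uv,x,y,z in L]);Q=np.array([[x,y] for _,_,x,y,_ in L])/1e3
mp,mq=P.mean(0),Q.mean(0);H=(Q-mq).T@(P-mp);a=np.arctan2(H[0,1]-H[1,0],H[0,0]+H[1,1])
R=np.array([[np.cos(a),-np.sin(a)],[np.sin(a),np.cos(a)]]);o=mp-R@mq
print("yaw",a,"o",o);print(np.round(((P-o)@R-Q)*1e3,1))
for n,f,pts in[("top",T,[(181,366),(243,360),(170,230),(230,225),(175,290),(240,285)]),("scene",S,[(345,250)])]:
  for p in pts: w=onz(n,f(*p),.095)[:2];print("brick",p,w.round(4),(((w-o)@R)*1e3).round(1))
# scale pan: colour mask then minAreaRect
for n,box in[("top",(90,205,190,300)),("scene",(365,275,500,400))]:
  im=cv2.imread(f"pics/{n}0.png");h=cv2.cvtColor(im,cv2.COLOR_BGR2HSV)
  m=((h[...,1]<60)&(h[...,2]>75)).astype(np.uint8);k=np.zeros_like(m);x0,y0,x1,y1=box;k[y0:y1,x0:x1]=m[y0:y1,x0:x1]
  k=cv2.morphologyEx(k,cv2.MORPH_OPEN,np.ones((5,5)))
  c=max(cv2.findContours(k,0,2)[0],key=cv2.contourArea)
  w=np.array([onz(n,p[0],.06)[:2] for p in c]);r=cv2.minAreaRect((w*1000).astype(np.float32));print(n,"pan",r)
# wheel & fin
w=onz("top",T(545,300),.095)[:2];print("wheel",((w-o)@R*1e3))
for p in[(85,140),(75,235)]:
  w=onz("top",T(*p),.15);print("fin",w)
def W(x,y,z):return np.r_[o+R@[x,y],z]
# fin centre free edge predicted for shut, pixel
s=np.radians(35);
for t in(0,.01,.02,.03):
  for d in(85,155): 
    X=W(.155-d/1e3*np.cos(s)+.034*np.sin(s),.23-t,.06+d/1e3*np.sin(s)+.034*np.cos(s));p=proj("top",X);q=proj("scene",X);print(t,d,((p-[190,170])*3.33).round(),((q-[190,100])*2).round(),X.round(3))
np.save("case.npy",[*o,a])
E
```

```text
yaw 0.017594878703672195 o [ 0.53900373 -0.06504755]
[[ -1.1  -4.9]
 [ -2.6   1.7]
 [  2.2  -2.1]
 [  2.7   2.1]
 [-11.3 -16.2]
 [  5.6   1.5]
 [  7.7   6.2]
 [ -3.2  11.7]]
brick (181, 366) [0.4221 0.0974] [-114.   164.5]
brick (243, 360) [0.4258 0.0486] [-111.2  115.7]
brick (170, 230) [0.5292 0.1056] [ -6.8 170.8]
brick (230, 225) [0.5322 0.0577] [ -4.6 122.8]
brick (175, 290) [0.4815 0.1018] [-54.5 167.9]
brick (240, 285) [0.4845 0.0503] [-52.5 116.3]
brick (345, 250) [0.4438 0.0954] [-92.3 162.1]
top pan ((512.5420532226562, 397.44384765625), (227.23121643066406, 200.2057342529297), 8.522024154663086)
scene pan ((502.94866943359375, 394.7331848144531), (205.7282257080078, 200.6719512939453), 8.809657096862793)
wheel [ -73.23132135 -124.31421132]
fin [0.59498224 0.1646344  0.15      ]
fin [0.52247907 0.17182087 0.15      ]
0 85 [85. 86.] [265. 349.] [0.64  0.167 0.137]
0 155 [ 77. 152.] [306. 304.] [0.582 0.166 0.177]
0.01 85 [98. 85.] [259. 343.] [0.64  0.157 0.137]
0.01 155 [ 91. 151.] [300. 298.] [0.583 0.156 0.177]
0.02 85 [111.  85.] [254. 337.] [0.64  0.147 0.137]
0.02 155 [104. 151.] [294. 292.] [0.583 0.146 0.177]
0.03 85 [124.  84.] [248. 331.] [0.64  0.137 0.137]
0.03 155 [118. 150.] [289. 286.] [0.583 0.136 0.177]
```

```bash
cat >> h.py <<'E'
s35=np.radians(35);SL=np.array([-np.cos(s35),0,np.sin(s35)]);NR=np.array([np.sin(s35),0,np.cos(s35)])
def frame():
    o0,o1,a=np.load("case.npy");R=np.array([[np.cos(a),-np.sin(a),0],[np.sin(a),np.cos(a),0],[0,0,1]]);return np.array([o0,o1,0]),R
def tocase(X):
    o,R=frame();return R.T@(X-o)
def toworld(X):
    o,R=frame();return o+R@np.array(X)
def onslope(n,uv,h,m=None):  # ray to plane h above slope; returns (d up slope, y)
    c,d=ray(n,uv,m);o,R=frame();c=R.T@(c-o);d=R.T@d;p0=np.array([.155,0,.06])+h*NR
    X=c+d*((p0-c)@NR)/(d@NR);return np.array([(X-p0)@SL,X[1]])
def slope(d,y,h): return toworld(np.array([.155,y,.06])+d*SL+h*NR)
E
python3 - <<'E'
from h import *
L=[("top",T(70,46),155,260,60),("top",T(680,25),155,-260,60),("top",T(36,430),-155,260,198),("top",T(766,402),-155,-260,198)]
P=np.array([onz(n,uv,z/1e3)[:2] for n,uv,x,y,z in L]);Q=np.array([[x,y] for _,_,x,y,_ in L])/1e3
mp,mq=P.mean(0),Q.mean(0);H=(Q-mq).T@(P-mp);a=np.arctan2(H[0,1]-H[1,0],H[0,0]+H[1,1])
R=np.array([[np.cos(a),-np.sin(a)],[np.sin(a),np.cos(a)]]);o=mp-R@mq
np.save("case.npy",[*o,a]);print(o,a,np.round(((P-o)@R-Q)*1e3,1))
for x,y,z in[(155,260,60),(155,-260,60),(155,260,0),(155,-260,0),(-155,260,198),(-155,-260,198),(-42,260,198),(-42,-260,198),(-155,260,0)]:
  X=toworld([x/1e3,y/1e3,z/1e3]);print(x,y,z,((proj("scene",X)-[190,100])*2).round(),((proj("top",X)-[190,170])*3.33).round())
for n,f,p in[("top",T,(95,140)),("top",T,(75,237)),("top",T,(78,140)),("scene",S,(341,265)),("scene",S,(297,305)),("scene",S,(313,318))]:
  print(n,p,[onslope(n,f(*p),h).round(4) for h in(.034,.0)])
E
```

```text
[ 0.53933356 -0.06583925] 0.015480242946114461 [[-1.9 -3.7]
 [-2.4  2.8]
 [ 1.4 -1.6]
 [ 2.9  2.6]]
155 260 60 [243. 423.] [66. 44.]
155 -260 60 [ 24. 164.] [683.  22.]
155 260 0 [241. 445.] [78. 58.]
155 -260 0 [ 30. 191.] [665.  38.]
-155 260 198 [453. 224.] [ 34. 432.]
-155 -260 198 [190.  11.] [770. 406.]
-42 260 198 [385. 271.] [ 33. 271.]
-42 -260 198 [127.  39.] [756. 246.]
-155 260 0 [418. 316.] [ 81. 415.]
top (95, 140) [array([0.1449, 0.2186]), array([0.1126, 0.2259])]
top (75, 237) [array([0.238, 0.225]), array([0.21  , 0.2326])]
top (78, 140) [array([0.1443, 0.2314]), array([0.112 , 0.2393])]
scene (341, 265) [array([0.2139, 0.2303]), array([0.2119, 0.217 ])]
scene (297, 305) [array([0.1472, 0.224 ]), array([0.1426, 0.2104])]
scene (313, 318) [array([0.1497, 0.2482]), array([0.1452, 0.2356])]
```

```bash
cat >> h.py <<'E'
from scipy.spatial.transform import Rotation as Ro
def tool(): 
    s=get_state();return np.array(s["ee_pos"]),Ro.from_euler("xyz",s["eef_rot"]).as_matrix(),s
def goto(X): # shift in tool axes (mm) to put the TCP at X
    p,R,s=tool();return (R.T@(np.array(X)-p)*1e3).round(1)
def rep():
    p,R,s=tool();o,C=frame();print("t",round(float(s["t"]),2),"tcp",p.round(4),"case",tocase(p).round(4),"j",np.round(s["joints"],3),"F",np.round(s["ft_force"],1),"w",round(float(s["width"]),3));print((C.T@R).round(3).tolist())
E
python3 - <<'E'
from h import *
rep();print(goto([.184,.649,.45]),goto([.46,.0,.45]))
E
```

```text
t 0.1 tcp [0.1844 0.649  0.2387] case [-0.3438  0.7202  0.2387] j [-1.443  0.427  0.074  1.607 -0.034  1.111 -0.067] F [-0.4  1.  -1.1] w 0.998
[[-0.0, 0.288, 0.958], [-0.001, 0.958, -0.288], [-1.0, -0.001, 0.0]]
[-211.3   -0.3   -0.4] [-210.6 -549.2  442.5]
```

Request:
drive_tool --moves '[[[-50,0,0],0],[[-50,0,0],0],[[-50,0,0],0],[[-50,-10,10],0],[[0,-35,29],0],[[0,-38,31],0],[[0,-38,31],0],[[0,-38,31],0]]' --claw 0

```text
t: 0.9
ee_pos: [0.2682, 0.4587, 0.4371]
eef_rot: [-1.892, 1.57, -2.168]
ft_force: [0.8, 0.6, -0.2]
width: 0.005
```

Request:
drive_tool --moves '[[[0,-38,31],-0.05],[[0,-38,31],-0.05],[[0,-38,31],-0.05],[[0,-38,31],-0.05],[[0,-38,31],-0.05],[[0,-38,31],-0.04],[[0,-38,31],0],[[0,-38,31],0]]'

```text
t: 1.7
ee_pos: [0.4803, 0.1309, 0.4376]
eef_rot: [1.094, 1.57, 1.108]
ft_force: [0.5, 0.7, 0.1]
width: -0.002
```

```bash
python3 - <<'E'
from h import *
rep();print(goto([.46,.0,.45]))
E
```

```text
t 1.7 tcp [0.4803 0.1309 0.4376] case [-0.056   0.1977  0.4376] j [-0.97  -0.023  0.571  1.73   0.012  1.431  1.184] F [0.5 0.7 0.1] w -0.002
[[0.0, 0.002, 1.0], [0.001, 1.0, -0.002], [-1.0, 0.001, 0.0]]
[ -12.5 -130.6  -22. ]
```

Request:
drive_tool --moves '[[[25,-40,-6],0],[[40,-27,-6],0],[[40,-27,-6],0],[[40,-27,-6],0],[[0,0,-20],0],[[0,0,-20],0],[[0,0,-20],0],[[0,0,0],0]]'

```text
t: 2.5
ee_pos: [0.3952, 0.0106, 0.2922]
eef_rot: [2.137, 1.569, 2.15]
ft_force: [-0.2, 0.8, 0.1]
width: -0.001
```

```bash
python3 - <<'E'
from h import *
rep()
E
```

```text
t 2.5 tcp [0.3952 0.0106 0.2922] case [-0.1429  0.0786  0.2922] j [-0.877 -0.181  0.617  2.143  0.113  1.15   1.27 ] F [-0.2  0.8  0.1] w -0.001
[[-0.001, 0.002, 1.0], [0.001, 1.0, -0.002], [-1.0, 0.001, -0.001]]
```

Request:
drive_tool --moves '[[[0,0,-30],0],[[0,0,-30],0],[[0,0,-30],0],[[0,0,-30],0],[[0,0,0],0],[[0,0,0],0]]'

```text
t: 3.1
ee_pos: [0.2774, 0.0093, 0.2927]
eef_rot: [0.803, 1.569, 0.817]
ft_force: [0.4, 0.4, 0.8]
width: 0.001
```

```bash
python3 - <<'E'
from h import *
rep()
E
```

```text
t 3.1 tcp [0.2774 0.0093 0.2927] case [-0.2607  0.0792  0.2927] j [-0.833 -0.455  0.387  2.313  0.175  1.257  1.048] F [0.4 0.4 0.8] w 0.001
[[0.001, 0.002, 1.0], [0.001, 1.0, -0.002], [-1.0, 0.001, 0.001]]
```

Request:
drive_tool --moves '[[[0,0,-30],0],[[0,0,-30],0],[[0,0,-30],0],[[0,0,-30],0],[[0,0,0],0],[[0,0,0],0]]'

```text
t: 3.7
ee_pos: [0.2227, 0.004, 0.2971]
eef_rot: [0.464, 1.562, 0.476]
ft_force: [-0.3, -0.0, -0.5]
width: 0.003
```

```bash
python3 - <<'E'
from h import *
rep()
E
```

```text
t 3.7 tcp [0.2227 0.004  0.2971] case [-0.3155  0.0747  0.2971] j [-0.331 -0.493  0.013  2.359  0.005  1.267  1.262] F [-0.3 -0.  -0.5] w 0.003
[[0.008, 0.004, 1.0], [0.004, 1.0, -0.004], [-1.0, 0.004, 0.008]]
```

Request:
drive_tool --moves '[[[0,0,-50],0],[[0,0,-50],0],[[0,0,-50],0],[[0,0,-50],0],[[0,0,-50],0],[[0,0,-50],0],[[0,0,-50],0],[[0,0,-50],0]]'

```text
t: 4.5
ee_pos: [0.0114, -0.0512, 0.2912]
eef_rot: [2.49, 1.074, 2.52]
ft_force: [1.0, -1.4, -1.2]
width: -0.003
```

```bash
python3 - <<'E'
from h import *
rep()
E
```

```text
t 4.5 tcp [ 0.0114 -0.0512  0.2912] case [-0.5276  0.0228  0.2912] j [ 0.545 -0.494 -0.045  2.46  -0.075  1.669  2.121] F [ 1.  -1.4 -1.2] w -0.003
[[-0.383, 0.045, 0.923], [0.284, 0.956, 0.071], [-0.879, 0.289, -0.379]]
```

```bash
python3 - <<'E'
from h import *
print(goto([.27,-.02,.33]))
E
```

```text
[-125.6   48.9  226.3]
```

Request:
drive_tool --moves '[[[-19,2,46],0],[[-19,2,46],0],[[-19,2,46],0],[[-19,2,46],0],[[-19,2,46],0],[[0,0,0],0]]'

```text
t: 5.1
ee_pos: [0.2664, -0.0476, 0.2891]
eef_rot: [2.494, 1.076, 2.525]
ft_force: [0.4, -1.0, 1.4]
width: -0.001
```

```bash
python3 - <<'E'
from h import *
rep()
E
```

```text
t 5.1 tcp [ 0.2664 -0.0476  0.2891] case [-0.2726  0.0225  0.2891] j [ 4.290e-01 -1.000e-03 -2.440e-01  2.121e+00 -2.010e-01  1.480e+00
  1.852e+00] F [ 0.4 -1.   1.4] w -0.001
[[-0.383, 0.043, 0.923], [0.281, 0.957, 0.072], [-0.88, 0.286, -0.379]]
```

```bash
cat >> h.py <<'E'
def d(v): # world direction (mm) in tool axes
    return (tool()[1].T@np.array(v,float)).round(1)
E
python3 - <<'E'
from h import *
print(d([34,148,11]),d([-120,165,0]), d([-28,-41,0]))
E
```

```text
[ 17.8 145.9  39.9] [ 91.8 154.6 -96.4] [ -0.4 -40.1 -29.3]
```

Request:
drive_tool --moves '[[[6,48,13],0],[[6,48,13],0],[[6,48,13],0],[[19,31,-20],0],[[19,31,-20],0],[[18,31,-19],0],[[18,31,-19],0],[[18,31,-19],0]]'

```text
t: 5.9
ee_pos: [0.1733, 0.2648, 0.3006]
eef_rot: [2.495, 1.078, 2.523]
ft_force: [1.2, 0.2, 1.1]
width: -0.002
```

Request:
drive_tool --moves '[[[0,-40,-29],0],[[0,-40,-29],0],[[0,-40,-29],0],[[0,0,0],0]]'

```text
t: 6.3
ee_pos: [0.088, 0.1386, 0.2986]
eef_rot: [2.495, 1.078, 2.52]
ft_force: [0.6, 1.6, -0.3]
width: 0.001
```

```bash
python3 - <<'E'
from h import *
rep()
print(d([-28,-41,0]))
E
```

```text
t 6.3 tcp [0.088  0.1386 0.2986] case [-0.4481  0.2114  0.2986] j [ 0.139 -0.439 -0.427  2.402 -0.538  1.514  1.508] F [ 0.6  1.6 -0.3] w 0.001
[[-0.38, 0.048, 0.924], [0.281, 0.957, 0.066], [-0.881, 0.285, -0.377]]
[ -0.5 -40.2 -29.1]
```

Request:
drive_tool --moves '[[[0,-40,-29],0],[[0,-40,-29],0],[[0,0,0],0]]'

```text
t: 6.6
ee_pos: [0.0636, 0.0851, 0.294]
eef_rot: [2.504, 1.072, 2.533]
ft_force: [0.7, -0.0, 0.6]
width: 0.003
```

```bash
python3 - <<'E'
from h import *
rep()
print(d([-28,-41,0]))
E
```

```text
t 6.6 tcp [0.0636 0.0851 0.294 ] case [-0.4733  0.1583  0.294 ] j [ 0.188 -0.494 -0.301  2.45  -0.438  1.586  1.637] F [ 0.7 -0.   0.6] w 0.003
[[-0.388, 0.045, 0.92], [0.28, 0.957, 0.071], [-0.878, 0.285, -0.384]]
[ -0.2 -40.1 -29.2]
```

Request:
drive_tool --moves '[[[0,-40,-29],0],[[0,-40,-29],0],[[0,0,0],0]]'

```text
t: 6.9
ee_pos: [0.0523, 0.0342, 0.2906]
eef_rot: [2.515, 1.068, 2.539]
ft_force: [0.3, 1.2, -0.8]
width: -0.002
```

```bash
python3 - <<'E'
from h import *
rep()
print(d([-28,-41,0]))
E
```

```text
t 6.9 tcp [0.0523 0.0342 0.2906] case [-0.4854  0.1076  0.2906] j [ 0.463 -0.494 -0.307  2.458 -0.323  1.638  1.877] F [ 0.3  1.2 -0.8] w -0.002
[[-0.392, 0.05, 0.918], [0.279, 0.958, 0.067], [-0.876, 0.282, -0.39]]
[ -0.1 -40.3 -29. ]
```

```bash
python3 - <<'E'
from h import *
print(d([20,45,0]),d([-40,20,0]),d([0,-45,0]))
E
```

```text
[ 4.3 43.9 22. ] [ 21.3  17.7 -35.1] [-12.3 -43.1  -3.6]
```

Request:
drive_tool --moves '[[[4,44,22],0],[[4,44,22],0],[[4,44,22],0],[[4,44,22],0],[[4,44,22],0],[[4,44,22],0],[[21,18,-35],0],[[21,18,-35],0]]'

```text
t: 7.7
ee_pos: [0.0899, 0.3491, 0.2949]
eef_rot: [2.517, 1.055, 2.547]
ft_force: [-1.9, 0.1, 1.0]
width: 0.0
```

Request:
drive_tool --moves '[[[21,18,-35],0],[[21,18,-35],0],[[21,18,-35],0],[[21,18,-35],0],[[0,0,0],0]]'

```text
t: 8.2
ee_pos: [-0.0696, 0.425, 0.2957]
eef_rot: [2.513, 1.067, 2.552]
ft_force: [0.2, 0.2, 0.3]
width: 0.0
```

```bash
python3 - <<'E'
from h import *
rep()
E
```

```text
t 8.2 tcp [-0.0696  0.425   0.2957] case [-0.6012  0.5002  0.2957] j [-0.044 -0.322 -1.222  2.205 -0.915  1.095  0.802] F [0.2 0.2 0.3] w 0.0
[[-0.397, 0.036, 0.917], [0.274, 0.958, 0.081], [-0.876, 0.284, -0.39]]
```

Request:
drive_tool --moves '[[[-12,-43,-4],0],[[-12,-43,-4],0],[[-12,-43,-4],0],[[-12,-43,-4],0],[[0,0,0],0]]'

```text
t: 8.7
ee_pos: [-0.0661, 0.3054, 0.2972]
eef_rot: [2.498, 1.077, 2.533]
ft_force: [-0.3, -0.3, 0.5]
width: 0.002
```

```bash
python3 - <<'E'
from h import *
rep()
E
```

```text
t 8.7 tcp [-0.0661  0.3054  0.2972] case [-0.5996  0.3805  0.2972] j [-0.508 -0.488 -0.686  2.387 -0.862  1.198  0.813] F [-0.3 -0.3  0.5] w 0.002
[[-0.384, 0.039, 0.922], [0.277, 0.958, 0.075], [-0.881, 0.284, -0.379]]
```

Request:
drive_tool --moves '[[[-12,-43,-4],0],[[-12,-43,-4],0],[[-12,-43,-4],0],[[0,0,0],0]]'

```text
t: 9.1
ee_pos: [-0.0627, 0.2797, 0.2983]
eef_rot: [2.491, 1.083, 2.526]
ft_force: [-1.2, -0.4, -0.7]
width: -0.006
```

```bash
python3 - <<'E'
from h import *
rep()
E
```

```text
t 9.1 tcp [-0.0627  0.2797  0.2983] case [-0.5966  0.3548  0.2983] j [-0.898 -0.491 -0.411  2.426 -0.737  1.119  0.642] F [-1.2 -0.4 -0.7] w -0.006
[[-0.378, 0.037, 0.925], [0.277, 0.958, 0.075], [-0.883, 0.284, -0.373]]
```

Request:
drive_tool --moves '[[[-13,-47,-4],0],[[-13,-47,-4],0],[[-13,-47,-4],0],[[-13,-47,-4],0]]'

```text
t: 9.5
ee_pos: [-0.0347, 0.2411, 0.2933]
eef_rot: [2.616, 1.059, 2.622]
ft_force: [1.2, -1.2, 1.2]
width: 0.001
```

```bash
python3 - <<'E'
from h import *
rep();print(d([0,-49,0]))
E
```

```text
t 9.5 tcp [-0.0347  0.2411  0.2933] case [-0.5693  0.3157  0.2933] j [-0.85  -0.495 -0.289  2.456 -0.695  1.222  0.735] F [ 1.2 -1.2  1.2] w 0.001
[[-0.421, 0.065, 0.905], [0.25, 0.967, 0.047], [-0.872, 0.246, -0.423]]
[-11.9 -47.4  -3. ]
```

Request:
drive_tool --moves '[[[-12,-47,-3],0],[[-12,-47,-3],0],[[-12,-47,-3],0],[[-12,-47,-3],0],[[-12,-47,-3],0],[[-12,-47,-3],0]]'

```text
t: 10.1
ee_pos: [0.0262, 0.1213, 0.2949]
eef_rot: [2.724, 1.035, 2.758]
ft_force: [0.5, 0.8, -0.2]
width: -0.003
```

```bash
python3 - <<'E'
from h import *
rep();print(d([0,-49,0]))
E
```

```text
t 10.1 tcp [0.0262 0.1213 0.2949] case [-0.5102  0.1951  0.2949] j [-0.11  -0.494 -0.327  2.459 -0.509  1.579  1.342] F [ 0.5  0.8 -0.2] w -0.003
[[-0.47, 0.034, 0.882], [0.198, 0.978, 0.068], [-0.86, 0.207, -0.466]]
[ -9.4 -47.9  -4. ]
```

```bash
python3 - <<'E'
from h import *
print(d([-10,47,0]),d([-47,5,0]),d([0,-49,0]))
E
```

```text
[13.7 45.8 -5. ] [ 23.2   4.  -41. ] [ -9.4 -47.9  -4. ]
```

Request:
drive_tool --moves '[[[14,46,-5],0],[[14,46,-5],0],[[14,46,-5],0],[[14,46,-5],0],[[14,46,-5],0],[[23,4,-41],0],[[23,4,-41],0],[[23,4,-41],0]]'

```text
t: 10.9
ee_pos: [-0.1686, 0.3742, 0.2933]
eef_rot: [2.729, 1.033, 2.762]
ft_force: [-0.8, 1.1, -0.1]
width: 0.002
```

Request:
drive_tool --moves '[[[-9,-48,-4],0],[[-9,-48,-4],0],[[-9,-48,-4],0],[[-9,-48,-4],0],[[-9,-48,-4],0],[[-9,-48,-4],0],[[-9,-48,-4],0],[[-9,-48,-4],0]]'

```text
t: 11.7
ee_pos: [-0.1695, 0.2579, 0.2964]
eef_rot: [2.715, 1.07, 2.75]
ft_force: [-0.0, -0.5, -0.0]
width: -0.006
```

```bash
python3 - <<'E'
from h import *
rep();print(d([0,-49,0]))
E
```

```text
t 11.7 tcp [-0.1695  0.2579  0.2964] case [-0.7038  0.3346  0.2964] j [-1.385 -0.489 -0.385  2.436 -0.727  0.997  0.209] F [-0.  -0.5 -0. ] w -0.006
[[-0.441, 0.027, 0.897], [0.19, 0.98, 0.063], [-0.877, 0.198, -0.437]]
[ -9.  -48.   -3.8]
```

Request:
drive_tool --moves '[[[-9,-48,-4],0],[[-9,-48,-4],0],[[-9,-48,-4],0],[[-9,-48,-4],0],[[-9,-48,-4],0],[[-9,-48,-4],0],[[-9,-48,-4],0],[[-9,-48,-4],0]]'

```text
t: 12.5
ee_pos: [-0.1918, 0.2105, 0.2995]
eef_rot: [3.007, 1.004, 3.035]
ft_force: [-1.9, -1.0, 0.5]
width: -0.004
```

```bash
python3 - <<'E'
from h import *
rep();print(d([0,-49,0]))
E
```

```text
t 12.5 tcp [-0.1918  0.2105  0.2995] case [-0.7267  0.2876  0.2995] j [-1.405 -0.494 -0.354  2.459 -0.806  1.128  0.219] F [-1.9 -1.   0.5] w -0.004
[[-0.533, 0.008, 0.846], [0.065, 0.997, 0.032], [-0.843, 0.072, -0.532]]
[ -2.8 -48.9  -2.2]
```

Request:
drive_tool --moves '[[[-3,-49,-2],0],[[-3,-49,-2],0],[[-3,-49,-2],0]]'

```text
t: 12.8
ee_pos: [-0.1913, 0.1934, 0.3147]
eef_rot: [-3.122, 0.937, 3.135]
ft_force: [1.3, -0.1, 1.2]
width: 0.001
```

```bash
python3 - <<'E'
from h import *
rep();print(d([0,-49,0]))
E
```

```text
t 12.8 tcp [-0.1913  0.1934  0.3147] case [-0.7265  0.2705  0.3147] j [-1.483 -0.495 -0.243  2.46  -0.811  1.199  0.164] F [ 1.3 -0.1  1.2] w 0.001
[[-0.592, 0.038, 0.805], [0.013, 0.999, -0.037], [-0.806, -0.011, -0.592]]
[ -0.2 -49.    1.2]
```

```bash
cat >> h.py <<'E'
def path(pts,step=48):
    p,R,s=tool();n0=0
    for X in pts:
        v=R.T@(np.array(X)-p)*1e3;n=int(np.ceil(np.linalg.norm(v)/step));print(np.round(X,3),n,"x",(v/n).round(1));p=np.array(X)
E
python3 - <<'E'
from h import *
path([[-.1,.42,.33],[.25,.42,.35],slope(.18,.27,.12)])
E
```

```text
[-0.1   0.42  0.33] 6 x [-10.9  38.1   9.8]
[0.25 0.42 0.35] 8 x [-27.9   0.9  33.8]
[0.612 0.205 0.262] 9 x [-16.  -22.8  38.8]
```

Request:
drive_tool --moves '[[[-11,38,10],0],[[-11,38,10],0],[[-11,38,10],0],[[-11,38,10],0],[[-11,38,10],0],[[-11,38,10],0],[[-28,1,34],0],[[-28,1,34],0]]'

```text
t: 13.6
ee_pos: [-0.0161, 0.4205, 0.3347]
eef_rot: [-3.123, 0.93, -3.13]
ft_force: [-0.2, 0.1, 0.0]
width: 0.0
```

Request:
drive_tool --moves '[[[-28,1,34],0],[[-28,1,34],0],[[-28,1,34],0],[[-28,1,34],0],[[-28,1,34],0],[[-28,1,34],0],[[-16,-23,39],0],[[-16,-23,39],0]]'

```text
t: 14.4
ee_pos: [0.3305, 0.3774, 0.3274]
eef_rot: [-3.128, 0.93, -3.135]
ft_force: [0.8, 1.0, -1.3]
width: -0.003
```

```bash
python3 - <<'E'
from h import *
rep();path([slope(.18,.27,.12)])
E
```

```text
t 14.4 tcp [0.3305 0.3774 0.3274] case [-0.202   0.4464  0.3274] j [-0.96   0.378  0.318  1.653 -0.475  1.675  1.015] F [ 0.8  1.  -1.3] w -0.003
[[-0.598, 0.02, 0.802], [0.006, 1.0, -0.021], [-0.802, -0.008, -0.598]]
[0.612 0.205 0.262] 8 x [-14.3 -21.3  33.3]
```

Request:
drive_tool --moves '[[[-14,-21,33],-0.025],[[-14,-21,33],0],[[-14,-21,33],0],[[-14,-21,33],0],[[-14,-21,33],0],[[-14,-21,33],0],[[-14,-21,33],0],[[-14,-21,33],0]]'

```text
t: 15.2
ee_pos: [0.6111, 0.2116, 0.2591]
eef_rot: [3.126, 0.93, -3.14]
ft_force: [0.1, -0.1, 1.1]
width: -0.0
```

```bash
python3 - <<'E'
from h import *
rep();path([slope(.18,.268,.12),slope(.18,.268,.02),slope(.18,.045,.02)])
im=np.hstack([read_camera("scene")[80:400,150:450],read_camera("wrist")[:320]]);cv2.imwrite("pics/p1.png",im[:,:,::-1][:, :800])
E
```

```text
t 15.2 tcp [0.6111 0.2116 0.2591] case [0.0761 0.2763 0.2591] j [-0.549  0.764  0.401  1.211 -0.384  1.856  1.441] F [ 0.1 -0.1  1.1] w -0.0
[[-0.598, 0.002, 0.802], [0.009, 1.0, 0.004], [-0.802, 0.009, -0.598]]
[0.612 0.203 0.262] 1 x [-2.2 -8.3 -1.3]
[0.554 0.202 0.18 ] 3 x [33.3 -0.3  1. ]
[ 0.558 -0.021  0.18 ] 5 x [ -0.4 -44.6  -0.2]
```

View pics/p1.png

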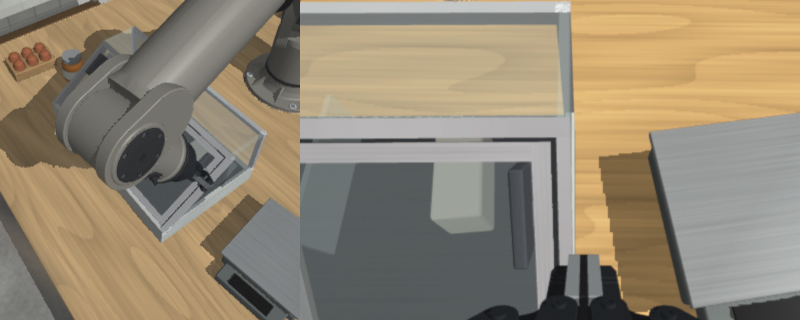

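```bash
python3 - <<'E'
from h import *
m=camera_model("wrist")
for p in[(211,166),(230,163),(214,265),(229,269)]: print(onslope("wrist",p,.034,m).round(4))
print(proj("wrist",slope(0.24,.26,0),m),proj("wrist",toworld([-.155,.26,.198]),m))
E
```

```text
[0.2147 0.2275]
[0.2166 0.2396]
[0.1465 0.2256]
[0.1434 0.2358]
[263.94149072 123.19018235] [265.52351583   3.83897666]
```

Request:
drive_tool --moves '[[[33,-6,0],0],[[33,-2,0],0],[[32,0,0],0],[[0,0,0],0]]'

```text
t: 15.7
ee_pos: [0.5483, 0.2045, 0.1785]
eef_rot: [3.13, 0.926, -3.137]
ft_force: [-0.6, -0.0, -0.4]
width: 0.003
```

```bash
python3 - <<'E'
from h import *
rep();path([slope(.18,.268,.02),slope(.18,.045,.02)])
E
```

```text
t 15.7 tcp [0.5483 0.2045 0.1785] case [0.0132 0.2702 0.1785] j [-0.591  0.731  0.385  1.458 -0.379  1.651  1.472] F [-0.6 -0.  -0.4] w 0.003
[[-0.601, 0.001, 0.799], [0.006, 1.0, 0.003], [-0.799, 0.007, -0.601]]
[0.554 0.202 0.18 ] 1 x [-4.5 -2.2  4. ]
[ 0.558 -0.021  0.18 ] 5 x [ -0.3 -44.6  -0.1]
```

Request:
drive_tool --moves '[[[-3,-15,3],0],[[0,-25,0],0],[[0,-25,0],0],[[0,-25,0],0],[[0,-25,0],0],[[0,-25,0],0],[[0,-25,0],0],[[0,-25,0],0]]'

```text
t: 16.5
ee_pos: [0.5596, 0.013, 0.1826]
eef_rot: [3.132, 0.935, -3.135]
ft_force: [2.2, 2.0, 0.3]
width: -0.001
```

```bash
python3 - <<'E'
from h import *
rep();path([slope(.18,.049,.02)])
E
```

```text
t 16.5 tcp [0.5596 0.013  0.1826] case [0.0215 0.0785 0.1826] j [-0.392  0.708  0.452  1.511 -0.25   1.631  1.714] F [2.2 2.  0.3] w -0.001
[[-0.594, 0.001, 0.805], [0.006, 1.0, 0.003], [-0.805, 0.006, -0.594]]
[ 0.558 -0.017  0.18 ] 1 x [  3.7 -29.5  -0.3]
```

Request:
drive_tool --moves '[[[1,-10,0],0],[[1,-10,0],0],[[1,-8,0],0],[[0,-4,0],0],[[0,0,0],0]]'

```text
t: 17.0
ee_pos: [0.5568, -0.0172, 0.1791]
eef_rot: [3.137, 0.933, -3.129]
ft_force: [-0.2, 0.1, 1.1]
width: 0.002
```

```bash
python3 - <<'E'
from h import *
rep()
E
```

```text
t 17.0 tcp [ 0.5568 -0.0172  0.1791] case [0.0182 0.0484 0.1791] j [-0.361  0.711  0.462  1.52  -0.229  1.621  1.752] F [-0.2  0.1  1.1] w 0.002
[[-0.595, -0.001, 0.803], [0.002, 1.0, 0.002], [-0.803, 0.003, -0.595]]
```

Request:
drive_tool --moves '[[[-2,8,0],0],[[-40,4,0],0],[[-45,10,0],0],[[-40,40,0],0],[[0,40,0],0],[[0,0,0],0]]' --claw 1 --grip_force 60

```text
t: 17.6
ee_pos: [0.6282, 0.0888, 0.2778]
eef_rot: [3.13, 0.934, -3.126]
ft_force: [1.2, -0.3, -0.9]
width: 0.996
```

```bash
python3 - <<'E'
from h import *
rep()
m=camera_model("wrist")
im=read_camera("wrist");cv2.imwrite("pics/w2.png",im[:,:,::-1]);im=read_camera("top");cv2.imwrite("pics/t2.png",im[:,:,::-1])
import pickle;pickle.dump(m,open("mw2.pkl","wb"))
E
```

```text
t 17.6 tcp [0.6282 0.0888 0.2778] case [0.0913 0.1532 0.2778] j [-0.432  0.748  0.451  1.214 -0.3    1.884  1.611] F [ 1.2 -0.3 -0.9] w 0.996
[[-0.595, -0.009, 0.804], [0.0, 1.0, 0.011], [-0.804, 0.007, -0.595]]
```

View pics/w2.png

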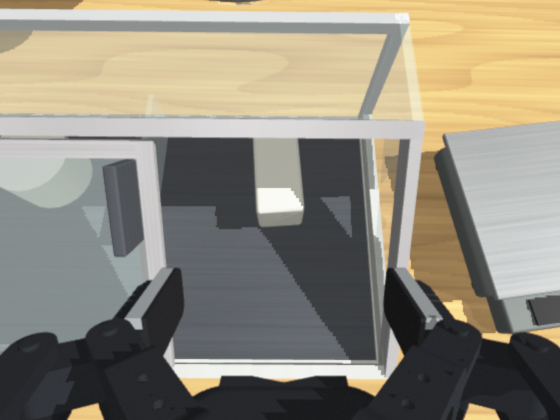

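```bash
python3 - <<'E'
from h import *
import pickle;m=pickle.load(open("mw2.pkl","rb"))
for p,z in[((257,213),.095),((302,207),.095),((254,140),.095),((296,140),.095),((260,227),.04),((303,221),.04)]:
  X=onz("wrist",p,z,m);print(p,X.round(4),tocase(X).round(4))
for X in[[-.042,.26,.198],[-.155,.26,.198],[.155,.26,.06],[-.042,0.05,.198]]: print(X,proj("wrist",toworld(X),m).round(1))
E
```

```text
(257, 213) [0.5364 0.061  0.095 ] [-0.001   0.1269  0.095 ]
(302, 207) [0.5287 0.1068 0.095 ] [-0.008   0.1728  0.095 ]
(254, 140) [0.4521 0.0535 0.095 ] [-0.0854  0.1207  0.095 ]
(296, 140) [0.4507 0.0997 0.095 ] [-0.086   0.1669  0.095 ]
(260, 227) [0.5354 0.0609 0.04  ] [-0.002   0.1268  0.04  ]
(303, 221) [0.5267 0.1111 0.04  ] [-0.0099  0.1772  0.04  ]
[-0.042, 0.26, 0.198] [421.2 123.2]
[-0.155, 0.26, 0.198] [405.5  13.3]
[0.155, 0.26, 0.06] [391.7 379.2]
[-0.042, 0.05, 0.198] [151.4 120. ]
```

Request:
drive_tool --moves '[[[0,0,0],-0.05],[[0,0,0],0]]'

```text
t: 17.9
ee_pos: [0.6278, 0.0807, 0.2777]
eef_rot: [3.086, 0.933, -3.129]
ft_force: [-0.2, 0.3, 0.4]
width: 1.003
```

```bash
python3 - <<'E'
from h import *
rep();t=tool()[1][:,0];G=np.array([.505,.081,.072]);P=G+.011*t
path([P-.14*t,P-.06*t,P],25)
E
```

```text
t 17.9 tcp [0.6278 0.0807 0.2777] case [0.0907 0.1452 0.2777] j [-0.418  0.745  0.442  1.217 -0.291  1.883  1.658] F [-0.2  0.3  0.4] w 1.003
[[-0.596, -0.041, 0.802], [0.002, 0.999, 0.052], [-0.803, 0.033, -0.595]]
[0.582 0.082 0.176] 5 x [21.9  0.1  4.8]
[0.534 0.081 0.111] 4 x [20. -0.  0.]
[0.498 0.081 0.063] 3 x [20.  0. -0.]
```

Request:
drive_tool --moves '[[[22,0,6],0],[[22,0,6],0],[[22,0,6],0],[[22,0,6],0],[[22,0,0],0],[[20,0,0],0],[[20,0,0],0],[[0,0,0],0]]'

```text
t: 18.7
ee_pos: [0.556, 0.0813, 0.1417]
eef_rot: [3.089, 0.93, -3.129]
ft_force: [0.0, 0.2, -0.2]
width: 0.998
```

```bash
python3 - <<'E'
from h import *
rep();t=tool()[1][:,0];G=np.array([.505,.081,.072]);P=G+.011*t
path([P-.06*t,P],25)
im=read_camera("wrist");cv2.imwrite("pics/w3.png",im[:,:,::-1])
E
```

```text
t 18.7 tcp [0.556  0.0813 0.1417] case [0.019  0.1469 0.1417] j [-0.459  0.751  0.413  1.525 -0.303  1.578  1.683] F [ 0.   0.2 -0.2] w 0.998
[[-0.598, -0.039, 0.801], [0.002, 0.999, 0.05], [-0.801, 0.032, -0.597]]
[0.534 0.081 0.111] 2 x [18.7  0.1  0.4]
[0.498 0.081 0.063] 3 x [20. -0. -0.]
```

View pics/w3.png

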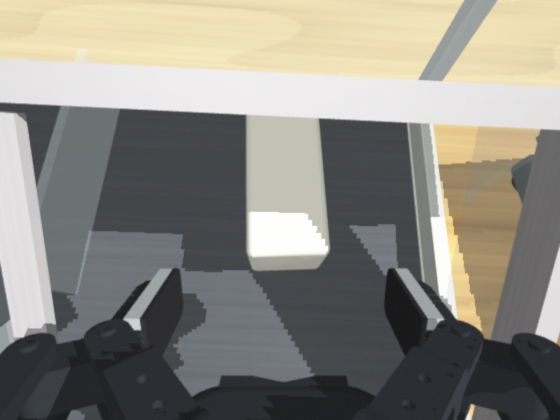

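Request:
drive_tool --moves '[[[20,0,0],0],[[20,0,0],0],[[20,0,0],0],[[20,0,0],0],[[17,0,0],0],[[0,0,0],0]]'

```text
t: 19.35
ee_pos: [0.4997, 0.0808, 0.0647]
eef_rot: [3.088, 0.932, -3.129]
ft_force: [-0.2, 0.2, -0.2]
width: 1.004
```

```bash
python3 - <<'E'
from h import *
rep();t=tool()[1][:,0];G=np.array([.505,.081,.072]);P=G+.011*t
path([P],25)
E
```

```text
t 19.35 tcp [0.4997 0.0808 0.0647] case [-0.0373  0.1472  0.0647] j [-0.478  0.77   0.388  1.699 -0.325  1.388  1.705] F [-0.2  0.2 -0.2] w 1.004
[[-0.596, -0.04, 0.802], [0.002, 0.999, 0.051], [-0.803, 0.032, -0.596]]
[0.498 0.081 0.063] 1 x [ 2.   0.1 -0.1]
```

Close on the brick.

Request:
drive_tool --moves '[[[0,0,0],0],[[0,0,0],0],[[0,0,0],0],[[0,0,0],0],[[0,0,0],0],[[0,0,0],0],[[0,0,0],0]]' --claw 0 --grip_force 80

```text
t: 20.05
ee_pos: [0.5017, 0.0808, 0.0664]
eef_rot: [3.086, 0.936, -3.13]
ft_force: [4.2, -0.5, 10.8]
width: 0.575
```

```bash
python3 - <<'E'
from h import *
rep();o,C=frame();print(d(C@[15,0,2]),d(C@[0,0,40]))
E
```

```text
t 20.05 tcp [0.5017 0.0808 0.0664] case [-0.0354  0.1473  0.0664] j [-0.478  0.768  0.389  1.696 -0.325  1.389  1.706] F [ 4.2 -0.5 10.8] w 0.575
[[-0.593, -0.041, 0.804], [0.002, 0.999, 0.052], [-0.805, 0.033, -0.592]]
[-10.5  -0.5  10.9] [-32.2   1.3 -23.7]
```

Request:
drive_tool --moves '[[[-3,0,-3],0],[[-3,0,-3],0],[[-11,0,11],0],[[-12,-1,12],0],[[-12,-1,12],0],[[-12,-1,12],0],[[-12,-1,12],0],[[-12,-1,12],0]]'

```text
t: 20.85
ee_pos: [0.5992, 0.0807, 0.0885]
eef_rot: [3.087, 0.933, -3.129]
ft_force: [-0.3, 0.2, -2.2]
width: 0.576
```

```bash
python3 - <<'E'
from h import *
rep();o,C=frame();print(d(C@[20,0,0]),d(C@[0,0,25]))
im=read_camera("wrist");cv2.imwrite("pics/w4.png",im[:,:,::-1])
E
```

```text
t 20.85 tcp [0.5992 0.0807 0.0885] case [0.0621 0.1456 0.0885] j [-0.422  0.87   0.398  1.423 -0.326  1.56   1.698] F [-0.3  0.2 -2.2] w 0.576
[[-0.595, -0.041, 0.803], [0.002, 0.999, 0.052], [-0.804, 0.033, -0.594]]
[-11.9  -0.8  16.1] [-20.1   0.8 -14.9]
```

View pics/w4.png

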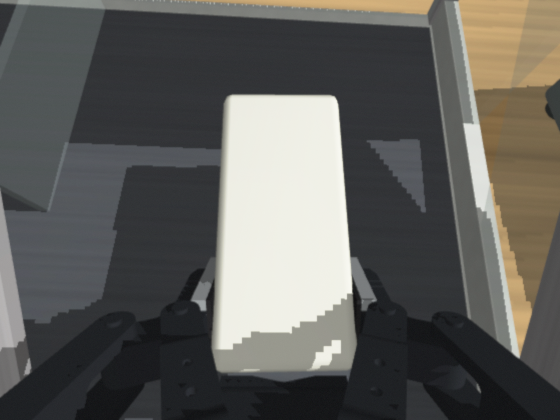

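```bash
python3 - <<'E'
from h import *
for n,q in[("top",[(97,225),(168,213),(178,284),(104,294)]),("scene",[S(460,357),S(610,467),S(520,599),S(365,467)])]:
  P=np.array([onz(n,p,.06)[:2] for p in q]);print(n,P.mean(0).round(4),np.linalg.norm(P-np.roll(P,1,0),axis=1).round(3))
p=tool()[0]
path([p+[.012,0,0],p+[.012,0,.175],[.532,.398,.26],[.532,.398,.095]],30)
E
```

```text
top [0.498  0.3944] [0.189 0.198 0.197 0.2  ]
scene [0.5014 0.3969] [0.195 0.196 0.193 0.194]
[0.613 0.081 0.089] 1 x [-7.1 -0.7  9.6]
[0.613 0.081 0.264] 6 x [-23.5   0.9 -17.3]
[0.532 0.398 0.26 ] 11 x [ 4.4 29.2 -3.9]
[0.532 0.398 0.095] 6 x [22.1 -0.9 16.3]
```

Request:
drive_tool --moves '[[[-8,0,10],0],[[-20,1,-15],0],[[-20,1,-15],0],[[-20,1,-15],0],[[-20,1,-15],0],[[-20,1,-15],0],[[-20,1,-15],0],[[-20,1,-15],0]]'

```text
t: 21.7
ee_pos: [0.6097, 0.0826, 0.265]
eef_rot: [3.087, 0.933, -3.129]
ft_force: [0.3, -0.7, -2.5]
width: 0.574
```

```bash
python3 - <<'E'
from h import *
path([[.525,.399,.265],[.525,.399,.1]],25)
E
```

```text
[0.525 0.399 0.265] 14 x [ 3.4 22.9 -3.4]
[0.525 0.399 0.1  ] 7 x [18.9 -0.8 14. ]
```

Request:
drive_tool --moves '[[[3,23,-3],0],[[3,23,-3],0],[[3,23,-3],0],[[4,23,-4],0],[[4,23,-4],0],[[4,23,-4],0],[[4,23,-4],0],[[3,23,-3],0]]'

```text
t: 22.5
ee_pos: [0.56, 0.265, 0.2641]
eef_rot: [3.087, 0.933, -3.129]
ft_force: [0.2, 0.5, -2.7]
width: 0.575
```

Request:
drive_tool --moves '[[[3,23,-3],0],[[3,23,-3],0],[[3,23,-3],0],[[4,23,-4],0],[[3,23,-3],0],[[3,23,-3],0],[[0,0,0],0]]'

```text
t: 23.2
ee_pos: [0.5244, 0.404, 0.2642]
eef_rot: [3.084, 0.932, -3.127]
ft_force: [-0.4, 0.8, -3.3]
width: 0.578
```

```bash
python3 - <<'E'
from h import *
rep();path([[.525,.399,.13],[.525,.399,.089]],25)
for n in["scene","top"]:cv2.imwrite(f"pics/{n}5.png",read_camera(n)[:,:,::-1])
a=cv2.imread("pics/scene5.png")[180:420,260:560];b=cv2.imread("pics/top5.png")[130:330,60:260]
cv2.imwrite("pics/c5.png",np.hstack([cv2.resize(a,(500,400)),cv2.resize(b,(300,300)).copy() if 0 else cv2.copyMakeBorder(cv2.resize(b,(300,300)),0,100,0,0,cv2.BORDER_CONSTANT)]))
E
```

```text
t 23.2 tcp [0.5244 0.404  0.2642] case [-0.0077  0.47    0.2642] j [-0.784  0.739  0.35   1.229 -0.5    1.805  1.227] F [-0.4  0.8 -3.3] w 0.578
[[-0.596, -0.045, 0.802], [0.001, 0.998, 0.057], [-0.803, 0.034, -0.595]]
[0.525 0.399 0.13 ] 6 x [17.9 -1.6 13.3]
[0.525 0.399 0.089] 2 x [16.5 -0.7 12.2]
```

View pics/c5.png

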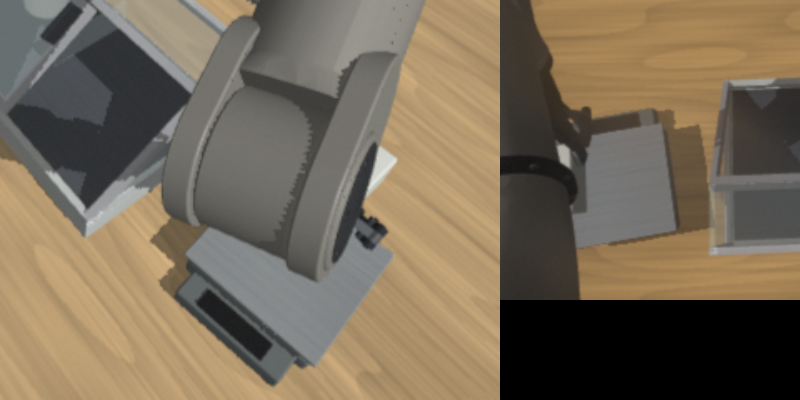

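```bash
python3 - <<'E'
from h import *
m=camera_model("wrist");p=tool()[0]
P=np.array([onz("wrist",q,p[2]+.0286,m) for q in[(228,97),(337,97),(352,352),(214,358)]]);print((P-p).round(4),(P.mean(0)-p).round(4),np.linalg.norm(P-np.roll(P,1,0),axis=1).round(3))
E
```

```text
[[-0.0724 -0.0288  0.0286]
 [-0.0762  0.0177  0.0286]
 [ 0.0251  0.0233  0.0286]
 [ 0.0295 -0.0222  0.0286]] [-0.0235 -0.0025  0.0286] [0.102 0.047 0.101 0.046]
```

Request:
drive_tool --moves '[[[18,-1,13],0],[[18,-1,13],0],[[18,-1,13],0],[[18,-1,13],0],[[18,0,13],0],[[18,0,13],0],[[0,0,0],0]]'

```text
t: 24.0
ee_pos: [0.5238, 0.3996, 0.1282]
eef_rot: [3.091, 0.93, -3.126]
ft_force: [-0.8, 0.5, -2.8]
width: 0.575
```

```bash
python3 - <<'E'
from h import *
rep();path([[.525,.399,.095]],15);print(d([0,0,-3]))
E
```

```text
t 24.0 tcp [0.5238 0.3996 0.1282] case [-0.0084  0.4656  0.1282] j [-0.774  0.853  0.328  1.328 -0.515  1.613  1.302] F [-0.8  0.5 -2.8] w 0.575
[[-0.598, -0.04, 0.801], [0.0, 0.999, 0.05], [-0.801, 0.03, -0.597]]
[0.525 0.399 0.095] 3 x [ 8.6 -0.6  6.9]
[ 2.4 -0.1  1.8]
```

Request:
drive_tool --moves '[[[9,0,7],0],[[9,0,7],0],[[8,0,6],0],[[2,0,2],0],[[0,0,0],0]]'

```text
t: 24.5
ee_pos: [0.5256, 0.4019, 0.0951]
eef_rot: [3.088, 0.933, -3.129]
ft_force: [-0.5, 1.3, -2.7]
width: 0.574
```

Request:
drive_tool --moves '[[[2,0,1],0],[[2,0,1],0],[[0,0,0],0]]'

```text
t: 24.8
ee_pos: [0.5248, 0.4022, 0.0911]
eef_rot: [3.087, 0.933, -3.129]
ft_force: [-0.3, 0.1, -3.7]
width: 0.577
```

Request:
drive_tool --moves '[[[2,0,1],0],[[0,0,0],0]]'

```text
t: 25.0
ee_pos: [0.5244, 0.4022, 0.0888]
eef_rot: [3.087, 0.933, -3.129]
ft_force: [-0.9, 0.0, -2.7]
width: 0.581
```

Request:
drive_tool --moves '[[[2,0,1],0],[[0,0,0],0]]'

```text
t: 25.2
ee_pos: [0.5241, 0.4022, 0.0866]
eef_rot: [3.087, 0.933, -3.129]
ft_force: [0.2, 1.0, -3.7]
width: 0.577
```

Request:
drive_tool --moves '[[[2,0,1],0],[[0,0,0],0]]'

```text
t: 25.4
ee_pos: [0.5242, 0.4023, 0.0864]
eef_rot: [3.085, 0.933, -3.131]
ft_force: [0.3, -1.7, 16.7]
width: 0.575
```

```bash
python3 - <<'E'
from h import *
rep()
E
```

```text
t 25.4 tcp [0.5242 0.4023 0.0864] case [-0.0079  0.4683  0.0864] j [-0.771  0.897  0.319  1.34  -0.526  1.556  1.322] F [ 0.3 -1.7 16.7] w 0.575
[[-0.595, -0.041, 0.803], [0.003, 0.999, 0.053], [-0.804, 0.033, -0.594]]
```

Request:
drive_tool --moves '[[[-0.5,0,-0.5],0],[[0,0,0],0],[[0,0,0],0],[[0,0,0],0],[[0,0,0],0],[[0,0,0],0]]' --claw 1

```text
t: 26.0
ee_pos: [0.5236, 0.4023, 0.0852]
eef_rot: [3.087, 0.933, -3.129]
ft_force: [0.4, -0.4, -0.1]
width: 1.0
```

Request:
drive_tool --moves '[[[-10,0,0],0],[[-20,0,0],0],[[-30,0,0],0],[[-40,0,0],0],[[-40,0,0],0],[[0,0,0],0],[[0,0,0],0]]'

```text
t: 26.7
ee_pos: [0.608, 0.4029, 0.1986]
eef_rot: [3.086, 0.935, -3.131]
ft_force: [-0.6, 0.0, -1.4]
width: 0.999
```

```bash
python3 - <<'E'
from h import *
rep();m=camera_model("wrist");im=read_camera("wrist");s=read_camera("scene")
cv2.imwrite("pics/w6.png",np.hstack([im[:,:,::-1],s[100:340,200:440,::-1].copy() if 0 else cv2.resize(s[100:415,170:350],(240,420))[:,:,::-1]]))
h=cv2.cvtColor(im,cv2.COLOR_RGB2HSV);k=((h[...,1]<45)&(h[...,2]>190)).astype(np.uint8)
c=max(cv2.findContours(cv2.morphologyEx(k,cv2.MORPH_OPEN,np.ones((5,5))),0,2)[0],key=cv2.contourArea)
w=np.array([onz("wrist",p[0],.115,m)[:2] for p in c]);print(cv2.boundingRect(c),cv2.minAreaRect((w*1000).astype(np.float32)))
E
```

```text
t 26.7 tcp [0.608  0.4029 0.1986] case [0.0759 0.4676 0.1986] j [-0.697  0.922  0.347  1.03  -0.516  1.829  1.264] F [-0.6  0.  -1.4] w 0.999
[[-0.594, -0.04, 0.804], [0.003, 0.999, 0.052], [-0.805, 0.033, -0.593]]
(255, 98, 65, 125) ((502.69976806640625, 401.6086120605469), (105.19869995117188, 45.95028305053711), 4.158703804016113)
```

View pics/w6.png

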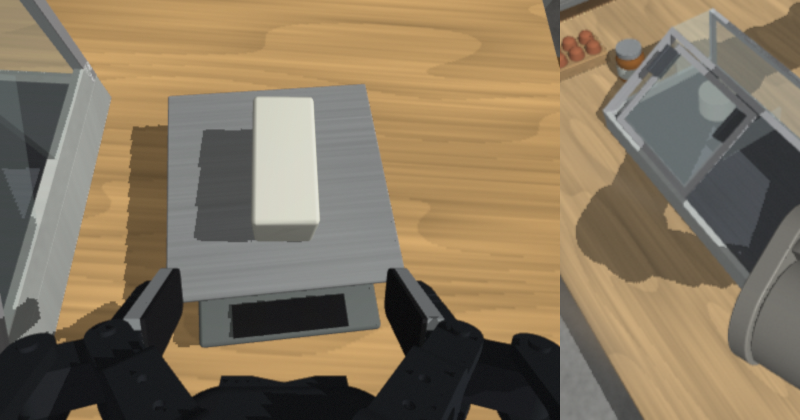

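```bash
python3 - <<'E'
from h import *
P=np.array([onz("wrist",q,.06)[:2] for q in[(168,97),(365,85),(403,268),(166,300)]]);print(P.mean(0))
print(close_job())
E
```

```text
[0.49536898 0.39556111]
the job is handed in; nothing more can be done
None
```

The brick is on the scale pan, lying flat and released, and the job was handed in at about 27 s of the 58 s allowed.

**How it went:**
- **Tilt:** The moves only allow a turn about the tool's own axis. I got the roughly 36° tilt the sloping opening needs by pushing the arm against its inner reach limits, clear of the case, where the solver gave up orientation.
- **Door:** I pushed the left door's pull across with the closed fingers. It moved about 203 mm by the tool position.
- **Brick:** I gripped it across its 50 mm width, about 28 mm to the +x side of its middle. I drew it out about 105 mm before raising it, carried it over, and lowered it in 2 mm steps. The pan took about 17 N at contact.

**Last checks:**
- **Position:** The brick measured at (0.503, 0.402) m. The pan centre came out at (0.495–0.501, 0.394–0.397) m in three views, so the brick is within about 10 mm of the middle, against the 40 mm allowed.
- **Release:** The gripper is open and about 140 mm back, with wrist force near zero.
- **Wheel and jar:** In the last scene picture both look where they were, judged by eye only. Neither was touched.

**Disagreements:**
- The sill corners I picked in the scene camera were off by up to 20 mm from the case fit, so I placed the case from the top view alone. That fit agreed within about 4 mm, and the wrist view later agreed to about 3 mm.
- The first colour-mask size for the pan was too long in the top view because it included the display, so I used the pan corners instead.

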